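# Fetch the hazard switch from between the gauges

## Task

The red hazard switch is boxed in between two gauges in the grey parts caddy. Clear the gauges out of the way first, the silver-rimmed one upright onto the middle of the cork pad and the black-rimmed one upright onto the middle of the blue pad; then fit the hazard switch, red face up, fully down into the red-framed socket. When it is in, stand both gauges back upright in the caddy, each where it stood at the start; never tip a gauge over, and leave the battery and the carton alone.

Things in the scene. Friction and masses are not known exactly. Their poses are not given: they have to be found in the camera images.
- gauge_silver: Round car gauge standing face up, 75 mm tall, with a bright silver rim and a white dial; black can of 48 mm diameter for the lower 43 mm, then the rim, 56 mm in diameter, from 43 mm to the top: grip it by the rim. 0.1 to 0.2 kg. Origin: centre of its underside; z up along its axis. Loose; it stands in one end of the caddy (which end varies).
- gauge_black: The same gauge (75 mm tall, can 48 mm diameter, rim 56 mm diameter from 43 mm up) with a black rim and a blue dial. Origin: centre of its underside; z up along its axis. Loose; it stands in the other end of the caddy.
- switch: Hazard switch: black block, red top with a white triangle, 48 mm (its x) by 40 mm (its y) by 36 mm tall, about 0.08 kg. Origin: centre of its underside; z up. Loose; mid-caddy, 5 mm from each gauge's rim, 8 mm from the side walls, its y along the caddy's y, its top level with the walls: it can be gripped (across its 40 mm) only when both gauges are out.
- caddy: Fixed light grey trough, open on top: 76 mm (its x) by 186 mm (its y) outside, 64 by 174 mm inside, walls 6 mm thick with their top 42 mm above the bench, inner floor 6 mm above the bench. The gauges stand about 53 mm either side of its middle along its y, the switch in its middle. Origin: centre of its underside, on the bench.
- socket_red: Fixed square frame, red, 88 by 88 mm outside and 8 mm high, with a 60 by 60 mm square opening in its middle through which the switch stands on the bench (switch origin then at bench height); screw heads at its corners. Origin: centre of the opening, on the bench.
- socket_white: The same frame in white (88 by 88 mm, 8 mm high, 60 by 60 mm opening); it belongs to another switch and stays empty. Fixed. Origin: centre of the opening, on the bench.
- pad_cork: Fixed square brown cork pad, 88 by 88 mm, 4 mm thick. Origin: centre of its underside, on the bench.
- pad_blue: Fixed square blue pad, 88 by 88 mm, 4 mm thick. Origin: centre of its underside, on the bench.
- battery: Bystander, leave alone: small black battery block, 43 by 97 mm, 56 mm tall. Origin: centre of its underside.
- carton: Bystander, leave alone: cardboard box 110 by 80 mm, 50 mm tall. Origin: centre of its underside.

How it is judged (in metres and radians):
On the way, in this order (a step that is already met when the one before it is completed fails the run):
1. both gauges stand released on their pads, silver on cork and black on blue (horizontal distance between gauge_silver and pad_cork below 0.015 m and height (world z) of each of gauge_silver, gauge_black below 0.01 m and contact force between each of gauge_silver, gauge_black and the fingers below 0.05 N and linear speed of each of gauge_silver, gauge_black below 0.03 m/s and angle between each of gauge_silver, gauge_black's own z axis and vertical below 0.1 rad and horizontal distance between gauge_black and pad_blue below 0.015 m), for 0.2 s.
2. the hazard switch stands released, fully down in the red-framed socket (z of switch in the frame of socket_red below 0.004 m and x of switch in the frame of socket_red between -0.015 and 0.015 m and y of switch in the frame of socket_red between -0.015 and 0.015 m and linear speed of switch below 0.03 m/s and angle between switch's own z axis and vertical below 0.1 rad and contact force between switch and the fingers below 0.05 N), for 0.2 s.
At the end, for the whole second after the job is handed in: The switch stands upright and fully down in the red socket's opening (underside within 4 mm of the bench, within 15 mm of the middle each way), and each gauge stands upright in the caddy within 15 mm of where it started; tilts under 0.1 rad; all released and at rest (all of step 2 and distance of each of gauge_silver, gauge_black from where it was at the start of the episode below 0.015 m and contact force between each of gauge_silver, gauge_black and the fingers below 0.05 N and linear speed of each of gauge_silver, gauge_black below 0.03 m/s and angle between each of gauge_silver, gauge_black's own z axis and vertical below 0.1 rad); the robot touches nothing.
It fails at once if a gauge is tipped by more than 0.6 rad (angle between any of gauge_silver, gauge_black's own z axis and vertical above 0.6 rad).
It fails at once if the battery or the carton is moved by more than 25 mm (distance of any of battery, carton from where it was at the start of the episode above 0.025 m).
It also fails if it takes over 144 s, if anything falls off the work surface, if the arm or the gripper's body presses on something with over 40 N, if the wrist force passes 120 N, or if a joint passes its speed limit or range.

## Robot

A 6-joint arm with a two-finger parallel gripper is mounted at the origin on the work surface. World frame = base frame: x ahead of the robot, y to its left, z up, the work surface at z = 0. Lengths are in mm, angles in rad, forces in N, time in s.
With the tool pointing down it reaches from about 350 to 975 mm from the base axis. Payload 7.1 kg.
Tool frame: the origin (TCP) lies at the very end of the fingers, on their centre line; the grasp point (between the pads) lies 19 mm behind it; x points along the fingers, z is the direction in which the jaws open and shut, and the axes are right-handed (so a half turn about x gives the same grasp; the last joint's range is limited). The gripper opens to 88 mm and grips with 3 to 60 N. Pads are 20 mm wide; open, the fingers measure 115 mm over their backs; the gripper's body (75 mm by 178 mm) begins 61 mm behind the grasp point.
Start: joints at [-1.139, 0.423, 1.63, -0, 1.089, -0.019], TCP at [272.318, -562.537, 222.675] pointing down, gripper open.
Joint ranges: [-3, 3], [-0.9, 2.11], [0.09, 2.58], [-1.31, 4.45], [0.11, 2.69], [-2.54, 2.54]. Speed limits (rad/s): [2.39, 2.39, 3.01, 3.14, 3.14, 3.14].

## Interface

Orientations are given as a rotation vector (axis times angle).
In Python, from workcell import * gives the robot as it stands.
- The arm moves only by the shell command python3 -m crank 'ROWS'. ROWS is JSON, a list of rows, each a list of 3 entries, a list of its own where there are three numbers: the shift along the tool's x, y, z in cm, then the turn, a rotation vector about the tool's x, y, z in degrees, then the finger opening in cm, from 0 to 8.78. In form: [[[dx, dy, dz], [rx, ry, rz], claw], ...]. A call has 1 to 5 rows; each row shifts and turns the commanded pose from where the row before left it, along the tool's axes as they then stand; what a row does not reach is not made up. A row lasts 1/8 s, in which the tool goes at most 62.5 mm and 10.7 degrees, less where a joint would pass 70% of its speed; a pose out of reach is approached as far as the arm can. A call with a gripper value outside its range is refused whole. The fingers move at their own pace and stop on an object; the grip force is fixed at half the most. Time passes only in rows, so rows that do not move let the fingers close. It gives the time, the measured TCP pose, the force and the opening at its end, in the units of the state.
- get_obs(): the state, without advancing time (a new reading comes with each control period).
- get_image(name): name is "scene" or "top"; returns a dict with "pixels" (384x512x3 uint8, red, green, blue), "mtx" (3x3 intrinsics, pixels), "view" (4x4, takes a point from world to camera coordinates). Camera axes: x right, y down, z forward; pixel columns grow to the right and rows downward; lengths in mm; the calibration is good to about 2 mm. A picture is of the moment at which its call begins. There is no depth.
- close_job(): hands the job in, once; it reports no verdict.
The state is a dict: "t": time; "qpos": joint angles; "qvel": joint speeds; "joint_torque": joint torques, N m; "ee_pos": TCP position; "orientation": TCP orientation; "ft_force": force on the tool from outside, world axes, zero at the start; "moment": the same for the moment, N m; "width": finger opening in mm.
Only numpy, scipy, OpenCV 4.12 (cv2) and the standard library are available. Lean on these libraries where they do the work, as an engineer would, in place of code of your own. Each camera call takes 0.05 s, during which the arm holds its last target.

## Working session

There is one attempt and no reset: what is moved stays moved. The work goes in short steps, Python scripts to look and compute and a shell command to move; the robot and the scene stay as the last step left them, time stands still between calls to the robot, and variables do not carry over. Pictures are saved under pics/ and viewed, and the job is handed in when it is done.

```bash
ls; mkdir -p pics
python3 - <<'E'
from workcell import *
import cv2
o=get_obs();print(o)
for n in("scene","top"):
    i=get_image(n);cv2.imwrite(f"pics/{n}0.png",i["pixels"][:,:,::-1]);print(n,i["mtx"],i["view"])
E
```

```text
pics
{'t': 0.0, 'qpos': array([-1.13901406e+00,  4.23833510e-01,  1.63067557e+00, -8.99625871e-07,
        1.08863733e+00, -1.89560738e-02]), 'qvel': array([-4.52963819e-04, -1.62131024e-03, -4.02208472e-05,  1.96461218e-03,
       -1.64403018e-03,  1.21457707e-04]), 'joint_torque': array([ 2.32257844e-03, -5.44619536e+01, -2.73671329e+01,  6.43887394e-02,
        2.26628466e-02, -1.08344707e-04]), 'ee_pos': array([ 272.08140128, -562.0451851 ,  221.91196433]), 'orientation': array([ 0.87196948,  1.39067968, -0.87057614]), 'ft_force': array([-1.08596471,  0.15307936, -0.36334294]), 'moment': array([-0.0020953 ,  0.00637477,  0.00025372]), 'width': 87.75965562960411}
scene [[462.22312363   0.         271.3622529 ]
 [  0.         462.22312363 188.32688154]
 [  0.           0.           1.        ]] [[-3.15574403e-02  9.99439476e-01 -1.11741684e-02 -2.90382024e+00]
 [ 5.63698948e-01  8.56454948e-03 -8.25935921e-01 -2.67088552e+02]
 [-8.25377262e-01 -3.23632905e-02 -5.63653256e-01  1.78180797e+03]
 [ 0.00000000e+00  0.00000000e+00  0.00000000e+00  1.00000000e+00]]
top [[377.91534498   0.         250.40009513]
 [  0.         377.91534498 191.53615104]
 [  0.           0.           1.        ]] [[-5.79581892e-03 -9.99978169e-01  3.17329426e-03  1.78418378e+01]
 [-9.91186564e-01  5.32481682e-03 -1.32366315e-01  5.31771675e+02]
 [ 1.32346528e-01 -3.91249782e-03 -9.91195787e-01  1.04719007e+03]
 [ 0.00000000e+00  0.00000000e+00  0.00000000e+00  1.00000000e+00]]
```

View pics/top0.png

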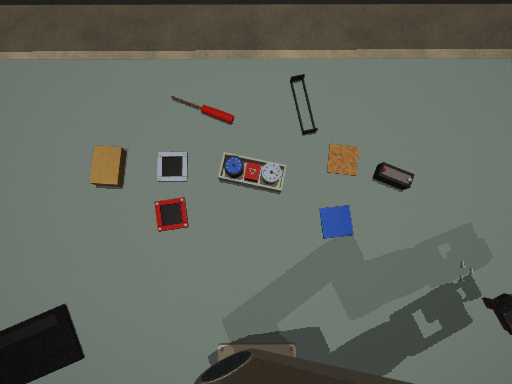

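View pics/scene0.png

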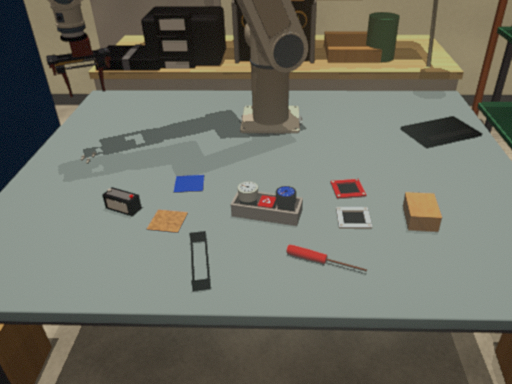

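Top view: the caddy is at about (252,171), with the black gauge at (234,166), the switch at (252,172) and the silver gauge at (271,173). The cork pad is at (343,160), the blue pad at (336,221), the red socket at (171,214), the battery at (394,176) and the carton at (108,165). Next I'll take an enlarged view and measure.

```bash
cat > h.py <<'E'
from workcell import *
import cv2, numpy as np
from scipy.spatial.transform import Rotation as R
def ray(im,uv,z):
    M=im["view"];Rm=M[:3,:3];t=M[:3,3];c=-Rm.T@t
    d=Rm.T@np.linalg.inv(im["mtx"])@np.array([uv[0],uv[1],1.])
    return c+d*(z-c[2])/d[2]
def proj(im,p):
    c=im["view"][:3,:3]@np.array(p,float)+im["view"][:3,3];q=im["mtx"]@c;return q[:2]/q[2]
def blob(mask,roi):
    m=np.zeros(mask.shape,np.uint8);a,b,c,d=roi;m[b:d,a:c]=mask[b:d,a:c].astype(np.uint8)*255
    cs,_=cv2.findContours(m,cv2.RETR_EXTERNAL,cv2.CHAIN_APPROX_NONE)
    return max(cs,key=cv2.contourArea)
E
python3 - <<'E'
from h import *
top=get_image("top");sc=get_image("scene")
p=top["pixels"];hsv=cv2.cvtColor(p,cv2.COLOR_RGB2HSV);H,S,V=[hsv[...,k].astype(int) for k in range(3)]
hs=cv2.cvtColor(sc["pixels"],cv2.COLOR_RGB2HSV);h2,s2,v2=[hs[...,k].astype(int) for k in range(3)]
def rep(n,im,mask,roi,z):
    c=blob(mask,roi);r=cv2.minAreaRect(c);
    w=[ray(im,q,z)[:2] for q in cv2.boxPoints(r)]
    m=cv2.moments(c);cen=(m['m10']/m['m00'],m['m01']/m['m00'])
    e=w[1]-w[0]
    print(n,cv2.contourArea(c),np.round(cen,1),'W',np.round(ray(im,cen,z)[:2],1),'rect',np.round(np.mean(w,0),1),'sides',np.round([np.linalg.norm(w[1]-w[0]),np.linalg.norm(w[2]-w[1])],1),'ang',np.round(np.degrees(np.arctan2(e[1],e[0])),1))
red=((H<8)|(H>172))&(S>150)&(V>60)
blue=(H>105)&(H<130)&(S>150)
cork=(H>5)&(H<22)&(S>100)
rep('cork top',top,cork,(320,135,365,182),4);rep('cork sc',sc,(h2>5)&(h2<22)&(s2>90),(135,200,195,240),4)
rep('blue top',top,blue,(312,200,360,245),4);rep('blue sc',sc,(h2>105)&(h2<130)&(s2>150),(165,165,215,200),4)
rep('redsock top',top,red,(150,190,195,235),8);rep('redsock sc',sc,((h2<8)|(h2>172))&(s2>120),(320,170,375,205),8)
rep('switch top',top,red,(243,160,262,185),42)
rep('switch sc',sc,((h2<8)|(h2>172))&(s2>120),(250,190,280,215),42)
rep('blk dial top',top,blue,(220,150,248,182),75)
rep('blk dial sc',sc,(h2>105)&(h2<130)&(s2>120),(270,180,302,200),75)
cad=(V>130)&(S<70)
rep('caddy top',top,cad,(212,145,295,197),42)
for n,im,b in(("t",top,(210,140,300,200)),("s",sc,(220,170,315,230))):
    a,b_,c,d=b;cv2.imwrite(f"pics/z{n}.png",cv2.resize(im["pixels"][b_:d,a:c,::-1],None,fx=8,fy=8,interpolation=cv2.INTER_CUBIC))
E
```

```text
cork top 788.5 [342.6 159.3] W [ 631.8 -261. ] rect [ 632.  -261.2] sides [88.8 88.1] ang -7.5
cork sc 581.5 [167.  220.5] W [ 639.5 -261.4] rect [ 637.5 -263.4] sides [ 92.6 110. ] ang -169.0
blue top 825.5 [335.8 221.4] W [ 446.6 -234.2] rect [ 447.  -234.4] sides [87.7 87.3] ang -83.2
blue sc 366.5 [188.6 183.3] W [ 455.9 -235.3] rect [ 456.1 -235.7] sides [91.  83.2] ang 90.8
redsock top 793.0 [170.9 213.9] W [471.  246.7] rect [471.4 246.6] sides [87.8 87.8] ang -82.1
redsock sc 443.5 [347.5 188.1] W [480.6 244.3] rect [478.3 246.1] sides [103.   93.9] ang 99.4
switch top 200.0 [252.  170.8] W [590.9  10. ] rect [591.    9.8] sides [48.  39.5] ang -11.4
switch sc 152.0 [266.6 201. ] W [596.8   9.2] rect [596.3   9. ] sides [53.4 46.9] ang 178.3
blk dial top 113.0 [233.  165.1] W [601.  63.] rect [602.8  61.6] sides [41.9 42.6] ang -90.3
blk dial sc 80.5 [286.  190.8] W [594.6  61.9] rect [595.3  59.3] sides [43.7 37.9] ang 90.9
caddy top 1638.0 [252.1 170.5] W [591.7   9.6] rect [592.    9.8] sides [ 77.2 189.4] ang -11.3
```

View pics/zt.png

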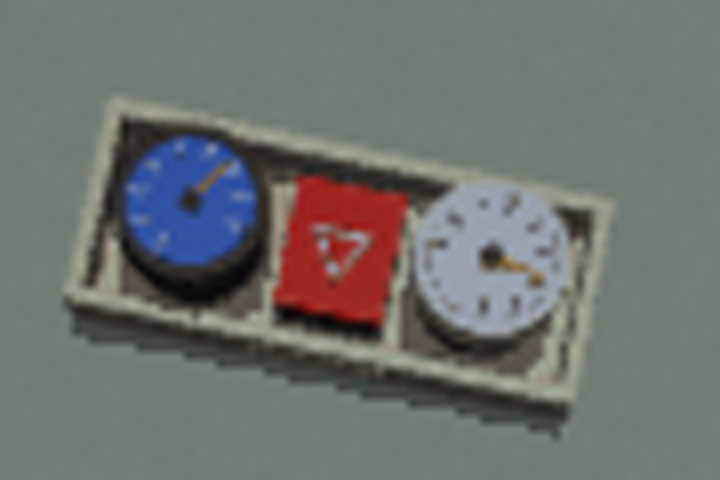

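View pics/zs.png

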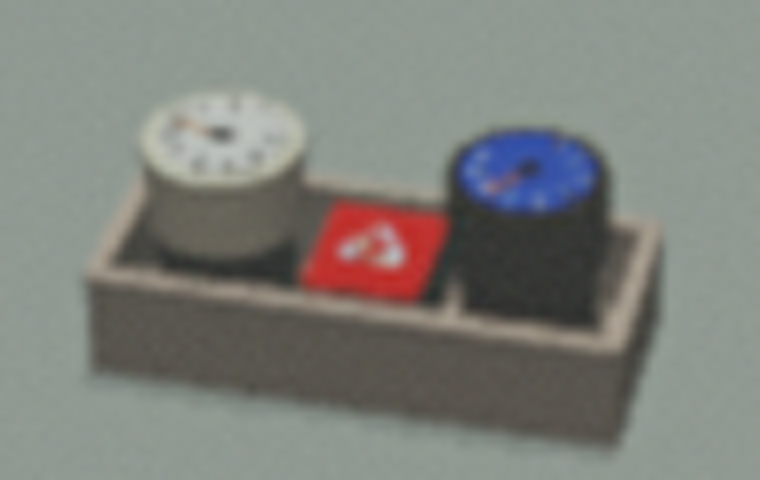

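Zoomed top view: the caddy (long axis about 79° in the world), the black gauge at the +y end, the switch in the middle and the silver gauge at the −y end are all clear. From the top camera, the caddy and switch centre is (591,10), which puts silver at about (580.6,−42) and black at about (601.4,62). The scene camera reads 5-9 mm higher in x, so I'll check the arm in the image before gripping.

```bash
cat >> h.py <<'E'
def plan(x,y,z,jawdeg=None):
    """remaining tool-frame shift (cm) & x-turn (deg, applied after the shift)"""
    o=get_obs();T=R.from_rotvec(o["orientation"]).as_matrix();p=o["ee_pos"]
    print("t",round(o["t"],2),"p",np.round(p,1),"xax",np.round(T[:,0],3),"jaw deg",np.round(np.degrees(np.arctan2(T[1,2],T[0,2])),2),"w",round(o["width"],1),"F",np.round(o["ft_force"],1))
    print("shift cm",np.round(T.T@(np.array([x,y,z])-p)/10,2))
    if jawdeg is not None:
        # desired frame: x down, z at jawdeg
        a=np.radians(jawdeg);zz=np.array([np.cos(a),np.sin(a),0]);xx=np.array([0,0,-1.]);D=np.array([xx,np.cross(zz,xx),zz]).T
        print("turn deg",np.round(np.degrees(R.from_matrix(T.T@D).as_rotvec()),2))
E
python3 -c "
from h import *
plan(580.6,-42.2,180,78.7);plan(580.6,-42.2,180,-101.3)"
```

```text
t 0.2 p [ 272.2 -562.2  222.2] xax [-0.     0.001 -1.   ] jaw deg -64.17 w 87.5 F [-0.2 -0.2  0.7]
shift cm [  4.25  50.42 -33.37]
turn deg [-1.4287e+02 -2.0000e-02 -7.0000e-02]
t 0.2 p [ 272.2 -562.2  222.2] xax [-0.     0.001 -1.   ] jaw deg -64.17 w 87.5 F [-0.2 -0.2  0.7]
shift cm [  4.25  50.42 -33.37]
turn deg [ 3.713e+01 -5.000e-02  2.000e-02]
```

```bash
python3 -m crank '[[[0,4.2,-2.8],[0,0,0],8.78],[[0,4.2,-2.8],[0,0,0],8.78],[[0,4.2,-2.8],[0,0,0],8.78],[[0,4.2,-2.8],[0,0,0],8.78],[[0,4.2,-2.8],[0,0,0],8.78]]'
python3 -m crank '[[[0,4.2,-2.8],[0,0,0],8.78],[[0,4.2,-2.8],[0,0,0],8.78],[[0,4.2,-2.8],[0,0,0],8.78],[[0,4.2,-2.8],[0,0,0],8.78],[[0,4.2,-2.8],[0,0,0],8.78]]'
python3 -m crank '[[[0,4.2,-2.7],[0,0,0],8.78],[[0,4.2,-2.7],[0,0,0],8.78],[[0,0,0],[9.3,0,0],8.78],[[0,0,0],[9.3,0,0],8.78],[[0,0,0],[9.3,0,0],8.78]]'
python3 -m crank '[[[0,0,0],[9.3,0,0],8.78],[[0,0,0],[0,0,0],8.78],[[0,0,0],[0,0,0],8.78]]'
python3 -c "
from h import *
plan(580.6,-42.2,110,-101.3);print(get_obs()['qpos'])"
```

```text
t: 0.82
ee_pos: [400.9, -343.6, 222.7]
orientation: [0.871, 1.389, -0.871]
ft_force: [1.3, -0.2, 0.1]
width: 87.3
t: 1.45
ee_pos: [529.0, -126.0, 222.7]
orientation: [0.871, 1.389, -0.871]
ft_force: [0.6, -0.0, 0.9]
width: 88.0
t: 2.08
ee_pos: [580.3, -42.0, 222.4]
orientation: [1.239, 1.19, -1.24]
ft_force: [-1.3, 0.0, -0.8]
width: 87.9
t: 2.45
ee_pos: [580.4, -42.3, 222.6]
orientation: [1.352, 1.11, -1.352]
ft_force: [-1.1, 0.6, 0.4]
width: 87.9
t 2.45 p [580.4 -42.3 222.6] xax [-0.  0. -1.] jaw deg -101.2 w 87.9 F [-1.1  0.6  0.4]
shift cm [11.26  0.02 -0.02]
turn deg [0.1  0.   0.01]
[-9.32598711e-02  3.60552234e-01  1.72727420e+00  3.93906140e-06
  1.05394712e+00  1.67294771e+00]
```

```bash
python3 -m crank '[[[4,0,0],[0,0,0],8.78],[[4,0,0],[0,0,0],8.78],[[4,0,0],[0,0,0],8.78],[[0,0,0],[0,0,0],8.78]]'
cat >> h.py <<'E'
def snap(tag,bt,bs,f=6):
    for n,b in(("top",bt),("scene",bs)):
        im=get_image(n);a,b_,c,d=b
        px=im["pixels"][b_:d,a:c,::-1].copy();px=cv2.resize(px,None,fx=f,fy=f,interpolation=cv2.INTER_CUBIC)
        p=get_obs()["ee_pos"];q=(proj(im,p)-[a,b_]+.5)*f
        cv2.drawMarker(px,tuple(int(v) for v in q),(0,255,0),0,14,1)
        cv2.imwrite(f"pics/{tag}_{n}.png",px)
E
python3 -c "
from h import *
snap('a',(210,130,310,210),(200,130,330,230))"
```

```text
t: 2.95
ee_pos: [578.1, -42.1, 100.1]
orientation: [1.35, 1.114, -1.357]
ft_force: [0.4, -0.2, 0.6]
width: 87.9
```

View pics/a_top.png

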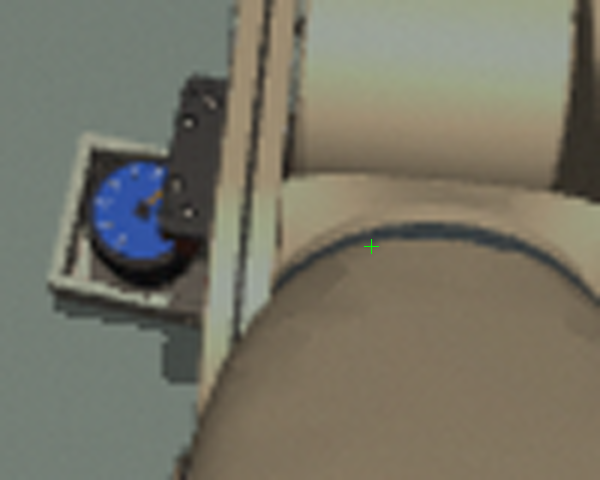

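View pics/a_scene.png

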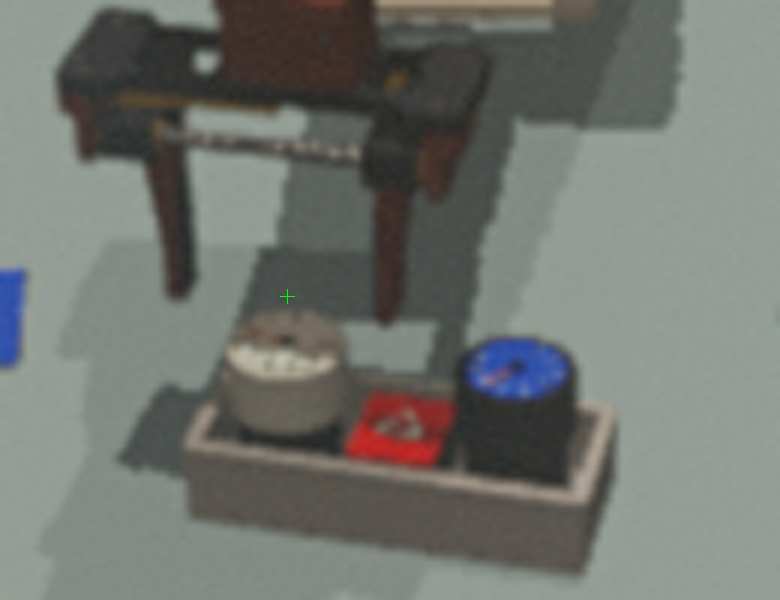

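The scene view shows the fingertips straddling the silver gauge, with tips at crop (178,297) and (387,322), in line with the TCP projection once finger width is allowed for. Averaging the two cameras' small disagreement gives about +2 mm in x on the top-camera values.

```bash
python3 -c "
from h import *
plan(582.5,-42.0,53,-101.3)"
```

```text
t 3.05 p [580.9 -42.4 103.4] xax [ 0. -0. -1.] jaw deg -101.31 w 88.1 F [ 0.1 -0.1  0.4]
shift cm [ 5.04  0.15 -0.07]
turn deg [-0.01 -0.   -0.02]
```

```bash
python3 -m crank '[[[1.6,0.15,-0.05],[0,0,0],8.78],[[1.6,0,0],[0,0,0],8.78],[[1.8,0,0],[0,0,0],8.78],[[0,0,0],[0,0,0],8.78],[[0,0,0],[0,0,0],8.78]]'
python3 -m crank '[[[0,0,0],[0,0,0],5.0],[[0,0,0],[0,0,0],5.0],[[0,0,0],[0,0,0],5.0],[[0,0,0],[0,0,0],5.0],[[0,0,0],[0,0,0],5.0]]'
python3 -m crank '[[[0,0,0],[0,0,0],5.0],[[0,0,0],[0,0,0],5.0]]'
```

```text
t: 3.68
ee_pos: [582.0, -42.1, 52.5]
orientation: [1.354, 1.109, -1.354]
ft_force: [0.6, -0.0, -0.9]
width: 87.3
t: 4.3
ee_pos: [582.1, -42.2, 52.9]
orientation: [1.354, 1.108, -1.354]
ft_force: [-0.8, -0.0, 2.7]
width: 55.4
t: 4.55
ee_pos: [582.2, -42.2, 52.9]
orientation: [1.354, 1.108, -1.354]
ft_force: [-1.3, -0.3, 4.0]
width: 55.6
```

Gripped at 55.5 mm. Now I'll lift it.

```bash
python3 -m crank '[[[-1.5,0,0],[0,0,0],5.0],[[-2,0,0],[0,0,0],5.0],[[-2.5,0,0],[0,0,0],5.0],[[-2.5,0,0],[0,0,0],5.0],[[0,0,0],[0,0,0],5.0]]'
python3 -c "
from h import *
plan(634,-261.5,135,-101.3)"
```

```text
t: 5.18
ee_pos: [583.8, -42.3, 140.6]
orientation: [1.356, 1.105, -1.35]
ft_force: [0.2, -0.1, -1.9]
width: 55.5
t 5.17 p [583.8 -42.3 140.6] xax [ 0.005 -0.    -1.   ] jaw deg -101.37 w 55.5 F [ 0.2 -0.1 -1.9]
shift cm [ 0.6   9.24 20.5 ]
turn deg [-0.07 -0.03 -0.3 ]
```

```bash
python3 -m crank '[[[0,1.0,2.2],[0,0,0],5.0],[[0,1.6,3.6],[0,0,0],5.0],[[0,1.6,3.6],[0,0,0],5.0],[[0,1.6,3.6],[0,0,0],5.0],[[0,1.6,3.6],[0,0,0],5.0]]'
python3 -m crank '[[[0,1.2,2.6],[0,0,0],5.0],[[0,0.6,1.3],[0,0,0],5.0],[[0,0,0],[0,0,0],5.0],[[0,0,0],[0,0,0],5.0]]'
python3 -c "
from h import *
plan(634,-261.5,51,-101.3)
snap('b',(300,110,400,200),(110,140,240,240))"
```

```text
t: 5.8
ee_pos: [621.4, -220.5, 136.8]
orientation: [1.354, 1.11, -1.355]
ft_force: [0.9, 0.4, -1.5]
width: 55.8
t: 6.3
ee_pos: [631.4, -260.1, 137.3]
orientation: [1.353, 1.11, -1.354]
ft_force: [-1.2, -0.4, -1.1]
width: 55.9
t 6.3 p [ 631.4 -260.1  137.3] xax [-0.001  0.001 -1.   ] jaw deg -101.34 w 55.9 F [-1.2 -0.4 -1.1]
shift cm [8.63 0.3  0.09]
turn deg [-0.04 -0.03  0.06]
```

View pics/b_scene.png

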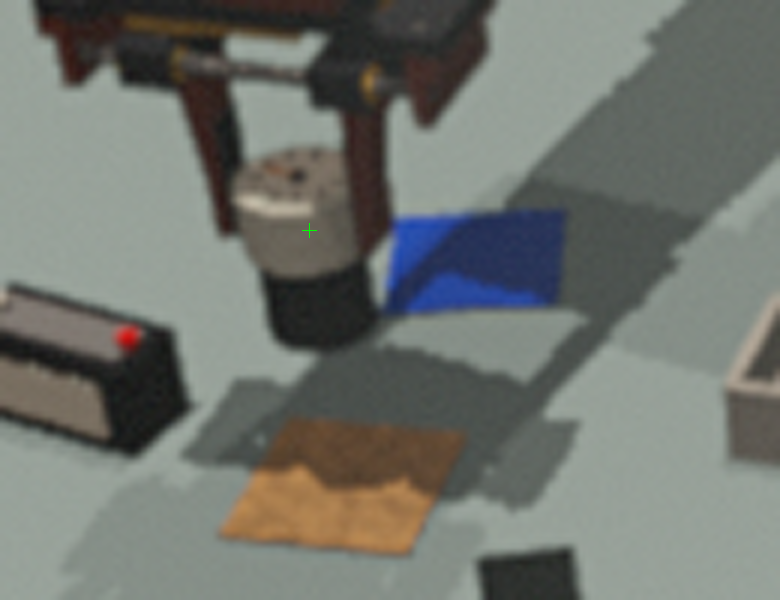

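The scene view shows the gauge hanging upright above and behind the cork pad (pad centre at crop 342,487). I'll lower it.

```bash
python3 -m crank '[[[2.5,0.3,0.1],[0,0,0],5.0],[[2.5,0,0],[0,0,0],5.0],[[2,0,0],[0,0,0],5.0],[[1.0,0,0],[0,0,0],5.0],[[0,0,0],[0,0,0],5.0]]'
python3 -c "
from h import *
plan(634,-261.5,51,-101.3)
snap('c',(300,110,400,200),(110,140,240,240))"
```

```text
t: 7.02
ee_pos: [634.2, -262.5, 57.1]
orientation: [1.353, 1.11, -1.354]
ft_force: [-0.1, -0.4, -1.6]
width: 55.9
t 7.03 p [ 634.2 -262.5   57.1] xax [-0.001  0.    -1.   ] jaw deg -101.36 w 55.9 F [-0.1 -0.4 -1.6]
shift cm [ 0.61 -0.04 -0.09]
turn deg [-0.06 -0.01  0.07]
```

View pics/c_scene.png

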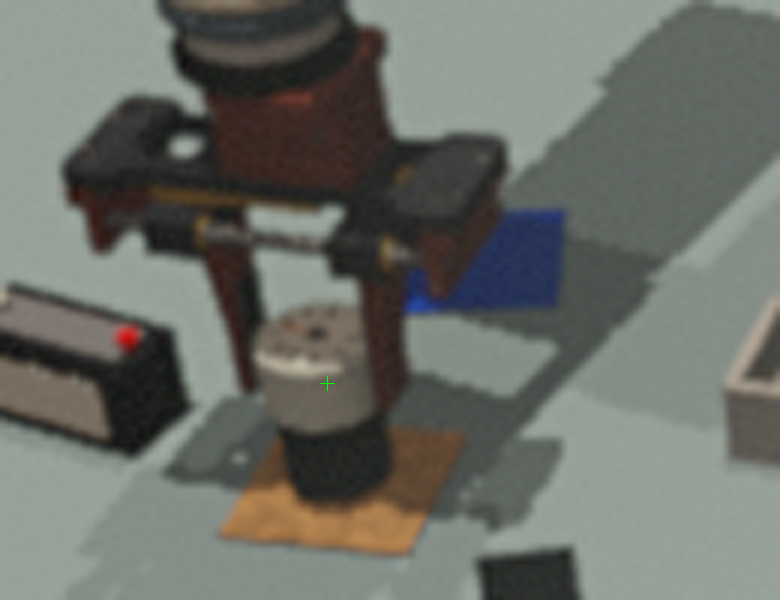

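The base centre should land about 3 crop pixels (roughly 2.5 mm) from the pad middle, which is good enough. I'll set it down and release.

```bash
python3 -m crank '[[[0.3,0,0],[0,0,0],5.0],[[0.2,0,0],[0,0,0],5.0],[[0.1,0,0],[0,0,0],5.0],[[0,0,0],[0,0,0],5.0]]'
```

```text
t: 7.62
ee_pos: [634.5, -262.8, 51.6]
orientation: [1.354, 1.109, -1.354]
ft_force: [0.4, 0.2, -1.1]
width: 55.8
```

```bash
python3 -m crank '[[[0.1,0,0],[0,0,0],5.0],[[0,0,0],[0,0,0],5.0],[[0,0,0],[0,0,0],5.0]]'
```

```text
t: 8.0
ee_pos: [634.7, -262.9, 50.9]
orientation: [1.354, 1.108, -1.354]
ft_force: [0.3, -0.4, 0.9]
width: 55.5
```

Contact. Releasing and rising.

```bash
python3 -m crank '[[[0,0,0],[0,0,0],8.78],[[0,0,0],[0,0,0],8.78],[[0,0,0],[0,0,0],8.78],[[0,0,0],[0,0,0],8.78],[[-1,0,0],[0,0,0],8.78]]'
python3 -m crank '[[[-2,0,0],[0,0,0],8.78],[[-3,0,0],[0,0,0],8.78],[[-3,0,0],[0,0,0],8.78],[[0,0,0],[0,0,0],8.78]]'
python3 -c "
from h import *
plan(603.4,61.8,135,-101.3)"
```

```text
t: 8.62
ee_pos: [633.9, -262.5, 60.2]
orientation: [1.354, 1.11, -1.355]
ft_force: [0.4, 0.2, -0.6]
width: 87.8
t: 9.12
ee_pos: [636.7, -263.7, 145.0]
orientation: [1.355, 1.102, -1.35]
ft_force: [1.0, 0.2, 0.0]
width: 88.0
t 9.12 p [ 636.7 -263.7  145. ] xax [ 0.006 -0.003 -1.   ] jaw deg -101.37 w 88.0 F [1.  0.2 0. ]
shift cm [  0.89  -9.69 -31.26]
turn deg [-0.07  0.08 -0.39]
```

```bash
python3 -m crank '[[[0,-1.4,-4.4],[0,0,0],8.78],[[0,-1.4,-4.4],[0,0,0],8.78],[[0,-1.4,-4.4],[0,0,0],8.78],[[0,-1.4,-4.4],[0,0,0],8.78],[[0,-1.4,-4.4],[0,0,0],8.78]]'
python3 -m crank '[[[0,-1.3,-4.4],[0,0,0],8.78],[[0,-1.2,-4.4],[0,0,0],8.78],[[0,0,-0.5],[0,0,0],8.78],[[0,0,0],[0,0,0],8.78],[[0,0,0],[0,0,0],8.78]]'
python3 -c "
from h import *
plan(603.4,62,53,-101.3)
snap('d',(310,130,380,200),(110,140,240,240),8)"
```

```text
t: 9.75
ee_pos: [608.6, -31.9, 140.4]
orientation: [1.354, 1.109, -1.354]
ft_force: [-0.3, 0.3, -0.1]
width: 87.5
t: 10.38
ee_pos: [603.1, 61.6, 140.5]
orientation: [1.354, 1.108, -1.355]
ft_force: [-0.6, 0.0, -0.3]
width: 87.6
t 10.38 p [603.1  61.6 140.5] xax [-0. -0. -1.] jaw deg -101.44 w 87.6 F [-0.6  0.  -0.3]
shift cm [ 8.75  0.02 -0.05]
turn deg [-0.14  0.01  0.01]
```

View pics/d_top.png

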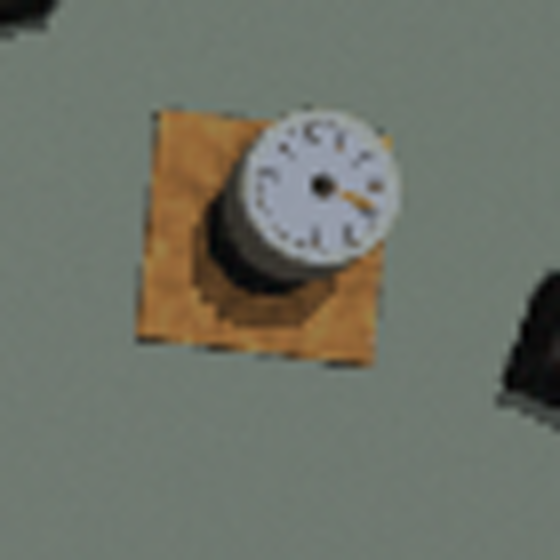

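Run:
```python
from h import *
import cv2
# silver dial ellipse centre at z=79 in top & scene, pad for comparison
top=get_image("top");hsv=cv2.cvtColor(top["pixels"],cv2.COLOR_RGB2HSV);S=hsv[...,1].astype(int);V=hsv[...,2].astype(int)
c=blob((S<60)&(V>120),(322,135,364,180));e=cv2.fitEllipse(cv2.convexHull(c));print(e,ray(top,e[0],79))
sc=get_image("scene");hsv=cv2.cvtColor(sc["pixels"],cv2.COLOR_RGB2HSV)
cv2.imwrite("pics/e.png",cv2.resize(sc["pixels"][180:260,120:230,::-1],None,fx=7,fy=7,interpolation=cv2.INTER_CUBIC))
print(proj(sc,[634,-261,79]))
```

```text
((342.26123046875, 156.0116424560547), (45.73628234863281, 94.80227661132812), 0.8485780954360962) [ 624.46727846 -241.36087034   79.        ]
[163.73237197 196.95257793]
```

View pics/e.png

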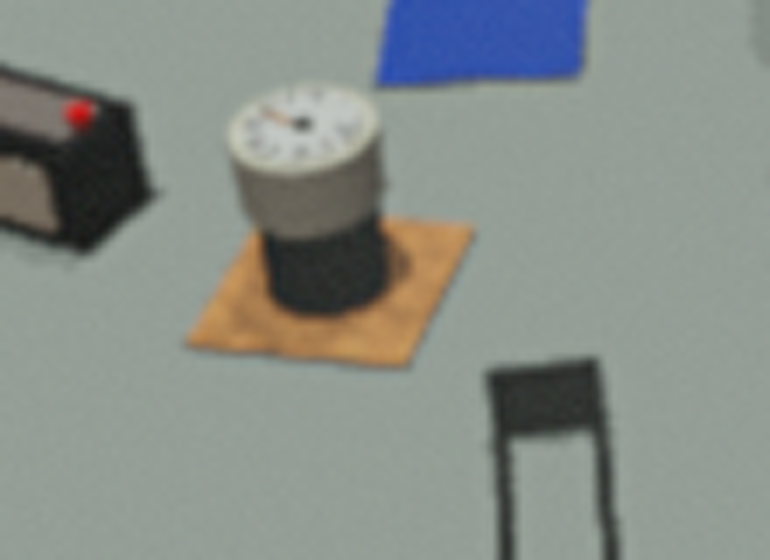

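```bash
python3 - <<'E'
from h import *
t=get_image("top");s=get_image("scene")
print(ray(t,(349.75,152.9),79),ray(s,(162.8,197.2),79),ray(t,(233,165.1),81),ray(s,(286,190.8),81))
E
python3 -m crank '[[[2.5,0,0],[0,0,0],8.78],[[2.5,0,0],[0,0,0],8.78],[[2,0,0],[0,0,0],8.78],[[1.75,0,0],[0,0,0],8.78],[[0,0,0],[0,0,0],8.78]]'
python3 -m crank '[[[0,0,0],[0,0,0],5],[[0,0,0],[0,0,0],5],[[0,0,0],[0,0,0],5],[[0,0,0],[0,0,0],5],[[0,0,0],[0,0,0],5]]'
```

```text
[ 633.22414319 -262.59446193   79.        ] [ 635.16429798 -263.22151776   79.        ] [599.84455213  62.78597782  81.        ] [603.28726901  62.03021256  81.        ]
t: 11.3
ee_pos: [602.2, 62.6, 51.8]
orientation: [1.352, 1.11, -1.356]
ft_force: [0.4, -0.1, -0.3]
width: 87.7
t: 11.92
ee_pos: [603.4, 62.8, 53.7]
orientation: [1.354, 1.108, -1.353]
ft_force: [-0.8, -0.9, 4.9]
width: 55.6
```

The silver gauge is at (634,−263) in both cameras, on the pad middle within about 2 mm. The black gauge is gripped; lifting it and moving to the blue pad.

```bash
python3 -m crank '[[[0,0,0],[0,0,0],5],[[-1.5,0,0],[0,0,0],5.0],[[-2.5,0,0],[0,0,0],5.0],[[-2.5,0,0],[0,0,0],5.0],[[-2.5,0,0],[0,0,0],5.0]]'
python3 -m crank '[[[0,0,0],[0,0,0],5]]'
python3 -c "
from h import *
plan(449,-234.5,137,-101.3)"
```

```text
t: 12.55
ee_pos: [602.9, 62.8, 144.5]
orientation: [1.354, 1.109, -1.354]
ft_force: [0.4, 0.1, -1.5]
width: 55.6
t: 12.68
ee_pos: [604.5, 63.0, 145.5]
orientation: [1.356, 1.106, -1.35]
ft_force: [-0.6, -0.0, -1.5]
width: 55.8
t 12.68 p [604.5  63.  145.5] xax [ 0.004  0.    -1.   ] jaw deg -101.37 w 55.8 F [-0.6 -0.  -1.5]
shift cm [ 0.77 -9.38 32.23]
turn deg [-0.07 -0.07 -0.23]
```

```bash
python3 -m crank '[[[0,-0.7,2.4],[0,0,0],5.0],[[0,-1.3,4.4],[0,0,0],5.0],[[0,-1.3,4.4],[0,0,0],5.0],[[0,-1.3,4.4],[0,0,0],5.0],[[0,-1.3,4.4],[0,0,0],5.0]]'
python3 -m crank '[[[0,-1.3,4.4],[0,0,0],5.0],[[0,-1.2,4.4],[0,0,0],5.0],[[0,-0.9,3.4],[0,0,0],5.0],[[0,0,0],[0,0,0],5.0],[[0,0,0],[0,0,0],5.0]]'
python3 -c "
from h import *
plan(449,-234.5,52,-101.3)"
```

```text
t: 13.3
ee_pos: [503.1, -123.3, 141.9]
orientation: [1.353, 1.111, -1.356]
ft_force: [0.8, 0.2, -0.2]
width: 55.6
t: 13.92
ee_pos: [447.4, -234.3, 142.4]
orientation: [1.354, 1.11, -1.355]
ft_force: [0.7, 0.3, -1.3]
width: 55.3
t 13.93 p [ 447.4 -234.3  142.4] xax [-0.001  0.001 -1.   ] jaw deg -101.43 w 55.3 F [ 0.7  0.3 -1.3]
shift cm [ 9.04  0.17 -0.  ]
turn deg [-0.13 -0.04  0.09]
```

```bash
python3 -m crank '[[[2.5,0.15,0],[0,0,0],5.0],[[2.5,0,0],[0,0,0],5.0],[[2,0,0],[0,0,0],5.0],[[1.3,0,0],[0,0,0],5.0],[[0,0,0],[0,0,0],5.0]]'
python3 -m crank '[[[0,0,0],[0,0,0],5]]'
python3 -c "
from h import *
plan(449,-234.5,52,-101.3)
snap('f',(300,110,400,200),(130,120,240,210),7)"
```

```text
t: 14.55
ee_pos: [449.5, -234.0, 59.3]
orientation: [1.353, 1.111, -1.354]
ft_force: [0.1, -0.3, -1.8]
width: 55.4
t: 14.68
ee_pos: [450.4, -234.8, 60.6]
orientation: [1.354, 1.108, -1.353]
ft_force: [0.2, -0.3, -2.2]
width: 55.7
t 14.68 p [ 450.4 -234.8   60.6] xax [ 0.001 -0.    -1.   ] jaw deg -101.34 w 55.7 F [ 0.2 -0.3 -2.2]
shift cm [ 0.86 -0.14 -0.  ]
turn deg [-0.04  0.01 -0.04]
```

View pics/f_scene.png

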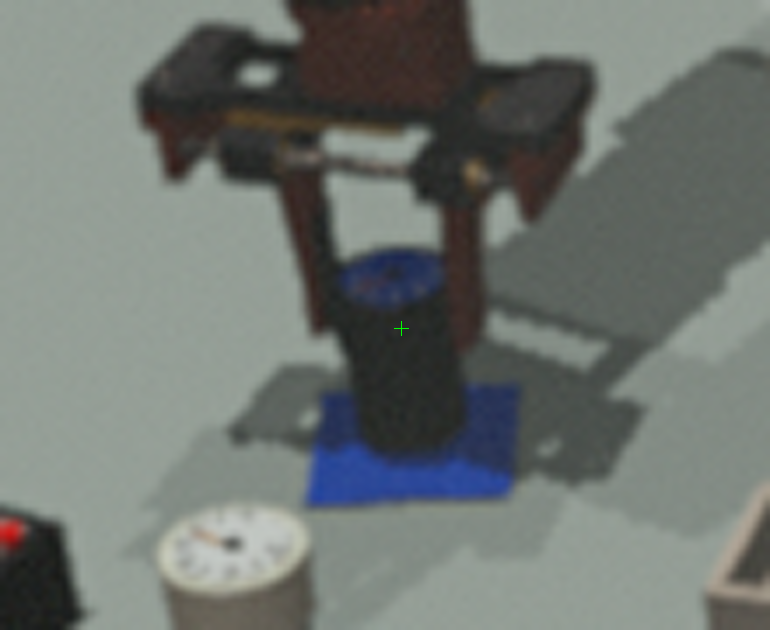

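The black gauge is above the blue pad. Its base centre is predicted at crop (412,442) against the pad middle at (415,444). Lowering it.

```bash
python3 -m crank '[[[0.4,0,0],[0,0,0],5.0],[[0.25,0,0],[0,0,0],5.0],[[0.15,0,0],[0,0,0],5.0],[[0,0,0],[0,0,0],5.0],[[0,0,0],[0,0,0],5.0]]'
```

```text
t: 15.4
ee_pos: [450.0, -234.9, 52.2]
orientation: [1.354, 1.109, -1.354]
ft_force: [0.3, 1.0, -1.2]
width: 55.7
```

```bash
python3 -m crank '[[[0.1,0,0],[0,0,0],5.0],[[0,0,0],[0,0,0],5.0],[[0,0,0],[0,0,0],5.0]]'
```

```text
t: 15.78
ee_pos: [450.1, -234.9, 51.7]
orientation: [1.354, 1.108, -1.354]
ft_force: [-2.3, -0.1, 5.2]
width: 55.3
```

```bash
python3 -m crank '[[[0,0,0],[0,0,0],8.78],[[0,0,0],[0,0,0],8.78],[[0,0,0],[0,0,0],8.78],[[0,0,0],[0,0,0],8.78],[[-1,0,0],[0,0,0],8.78]]'
python3 -m crank '[[[-2,0,0],[0,0,0],8.78],[[-3,0,0],[0,0,0],8.78],[[-3,0,0],[0,0,0],8.78],[[0,0,0],[0,0,0],8.78],[[0,0,0],[0,0,0],8.78]]'
python3 -c "
from h import *
plan(593,10,140,-101.3)"
```

```text
t: 16.4
ee_pos: [449.4, -234.6, 60.9]
orientation: [1.354, 1.11, -1.355]
ft_force: [-0.0, 0.4, 0.1]
width: 87.9
t: 17.02
ee_pos: [449.6, -234.7, 141.0]
orientation: [1.354, 1.109, -1.354]
ft_force: [-0.2, 0.2, -0.0]
width: 87.7
t 17.02 p [ 449.6 -234.7  141. ] xax [-0.  0. -1.] jaw deg -101.37 w 87.7 F [-0.2  0.2 -0. ]
shift cm [  0.1    9.23 -26.81]
turn deg [-0.07 -0.    0.01]
```

```bash
python3 -m crank '[[[0,1.5,-4.4],[0,0,0],8.78],[[0,1.5,-4.4],[0,0,0],8.78],[[0,1.5,-4.4],[0,0,0],8.78],[[0,1.5,-4.4],[0,0,0],8.78],[[0,1.5,-4.4],[0,0,0],8.78]]'
python3 -m crank '[[[0,1.7,-4.8],[0,0,0],8.78],[[0,0,0],[0,0,0],8.78],[[0,0,0],[0,0,0],8.78]]'
python3 -c "
from h import *
plan(593,10,18,-101.3)
snap('g',(310,130,400,250),(130,140,330,240),4)"
```

```text
t: 17.65
ee_pos: [566.5, -32.5, 139.7]
orientation: [1.353, 1.111, -1.356]
ft_force: [0.4, 0.0, 0.7]
width: 87.9
t: 18.02
ee_pos: [591.7, 9.6, 139.8]
orientation: [1.352, 1.111, -1.356]
ft_force: [-0.3, 0.0, 0.6]
width: 88.0
t 18.02 p [591.7   9.6 139.8] xax [-0.003 -0.    -1.   ] jaw deg -101.34 w 88.0 F [-0.3  0.   0.6]
shift cm [12.18  0.15 -0.08]
turn deg [-0.04  0.04  0.16]
```

View pics/g_top.png

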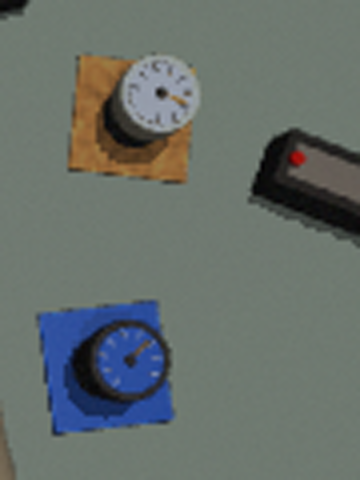

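View pics/g_scene.png

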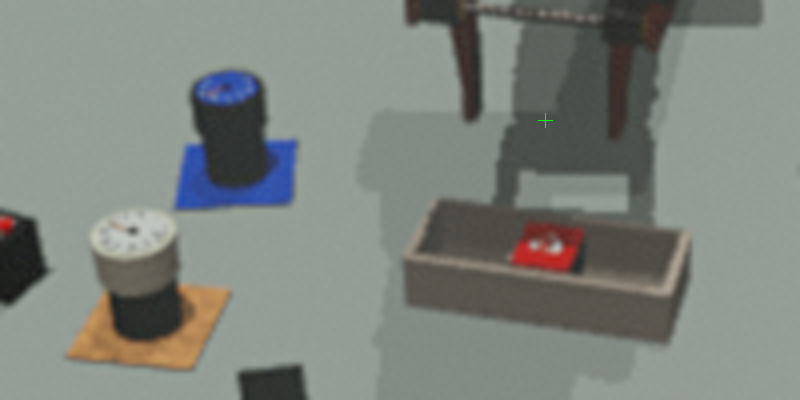

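Both gauges stand upright on their pads, with the black dial at top pixel (342,219). Now for the switch.

```bash
python3 - <<'E'
from h import *
t=get_image("top")
print(ray(t,(342.1,219.1),79))
E
python3 -m crank '[[[3,0.1,-0.05],[0,0,0],8.78],[[3,0,0],[0,0,0],8.78],[[3,0,0],[0,0,0],8.78],[[2,0,0],[0,0,0],8.78],[[1.2,0,0],[0,0,0],8.78]]'
python3 -m crank '[[[0,0,0],[0,0,0],8.78],[[0,0,0],[0,0,0],8.78]]'
```

```text
[ 448.95646685 -234.25146085   79.        ]
t: 18.8
ee_pos: [593.6, 9.4, 18.3]
orientation: [1.354, 1.109, -1.355]
ft_force: [0.0, -0.1, -0.3]
width: 88.2
t: 19.05
ee_pos: [594.7, 10.0, 20.0]
orientation: [1.355, 1.108, -1.353]
ft_force: [0.6, -0.8, -0.2]
width: 88.1
```

```bash
python3 -m crank '[[[0.2,0,0],[0,0,0],3.5],[[0,0,0],[0,0,0],3.5],[[0,0,0],[0,0,0],3.5],[[0,0,0],[0,0,0],3.5],[[0,0,0],[0,0,0],3.5]]'
python3 -m crank '[[[0,0,0],[0,0,0],3.5],[[0,0,0],[0,0,0],3.5]]'
```

```text
t: 19.68
ee_pos: [594.0, 10.0, 17.2]
orientation: [1.354, 1.109, -1.354]
ft_force: [-0.4, 0.3, -0.4]
width: 41.4
t: 19.92
ee_pos: [594.1, 10.0, 17.2]
orientation: [1.354, 1.109, -1.354]
ft_force: [0.2, 0.1, 0.7]
width: 39.6
```

```bash
python3 -m crank '[[[-1.5,0,0],[0,0,0],3.5],[[-2.5,0,0],[0,0,0],3.5],[[-3,0,0],[0,0,0],3.5],[[-3,0,0],[0,0,0],3.5],[[0,0,0],[0,0,0],3.5]]'
python3 -m crank '[[[0,0,0],[-9.6,0,0],3.5],[[0,0,0],[-9.6,0,0],3.5],[[0,0,0],[0,0,0],3.5]]'
python3 -c "
from h import *
plan(473,246.5,115,-82.1)"
```

```text
t: 20.55
ee_pos: [595.9, 10.0, 120.1]
orientation: [1.357, 1.105, -1.349]
ft_force: [-0.1, 1.0, -0.2]
width: 40.0
t: 20.92
ee_pos: [593.3, 10.0, 116.2]
orientation: [1.108, 1.271, -1.11]
ft_force: [0.2, 0.4, -1.4]
width: 39.5
t 20.93 p [593.3  10.  116.2] xax [-0.002  0.    -1.   ] jaw deg -82.26 w 39.5 F [ 0.2  0.4 -1.4]
shift cm [  0.14  -8.73 -25.05]
turn deg [-0.16 -0.01  0.09]
```

```bash
python3 -m crank '[[[0,-1.5,-4.2],[0,0,0],3.5],[[0,-1.5,-4.2],[0,0,0],3.5],[[0,-1.5,-4.2],[0,0,0],3.5],[[0,-1.5,-4.2],[0,0,0],3.5],[[0,-1.5,-4.2],[0,0,0],3.5]]'
python3 -m crank '[[[0,-1.2,-4.0],[0,0,0],3.5],[[0,0,0],[0,0,0],3.5],[[2.5,0,0],[0,0,0],3.5],[[2.5,0,0],[0,0,0],3.5],[[2,0,0],[0,0,0],3.5]]'
python3 -m crank '[[[0,0,0],[0,0,0],3.5],[[0,0,0],[0,0,0],3.5]]'
python3 -c "
from h import *
plan(473,246.5,30,-82.1)
snap('i',(130,170,220,250),(300,140,400,230),8)"
```

```text
t: 21.55
ee_pos: [490.1, 208.9, 116.7]
orientation: [1.111, 1.269, -1.112]
ft_force: [0.2, 0.3, -1.2]
width: 39.8
t: 22.18
ee_pos: [473.8, 244.8, 46.0]
orientation: [1.11, 1.269, -1.111]
ft_force: [-0.2, 1.0, -1.4]
width: 39.8
t: 22.42
ee_pos: [474.3, 245.5, 47.6]
orientation: [1.109, 1.27, -1.109]
ft_force: [-0.5, 0.0, -0.6]
width: 39.9
t 22.43 p [474.3 245.5  47.6] xax [ 0.  0. -1.] jaw deg -82.27 w 39.9 F [-0.5  0.  -0.6]
shift cm [ 1.76 -0.12 -0.12]
turn deg [-0.17 -0.   -0.02]
```

View pics/i_scene.png

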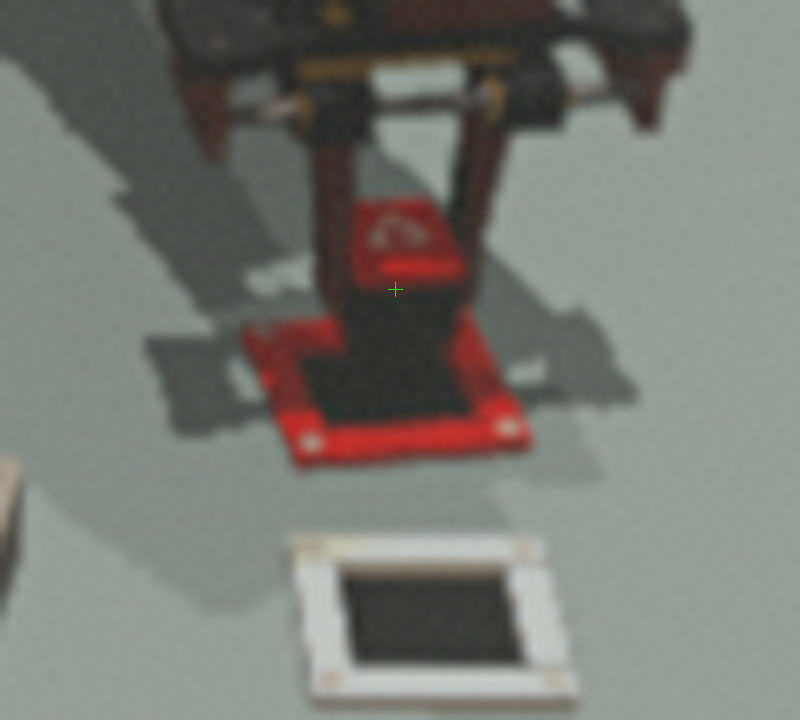

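View pics/i_top.png

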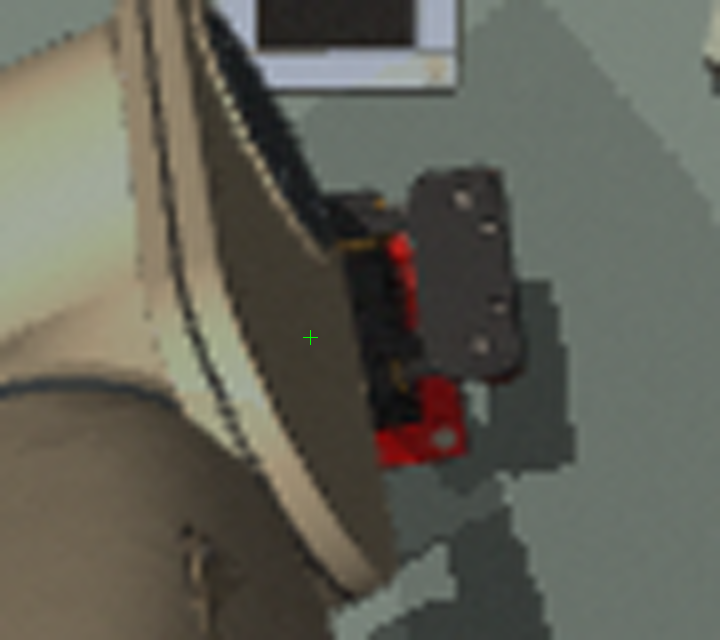

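Run:
```python
from h import *
im=get_image("scene");f=8;a,b=300,140
px=cv2.resize(im["pixels"][140:230,300:400,::-1],None,fx=f,fy=f,interpolation=cv2.INTER_CUBIC)
def sq(cx,cy,ang,hx,hy,z,col):
    c,s=np.cos(np.radians(ang)),np.sin(np.radians(ang))
    pts=[[cx+c*u-s*v,cy+s*u+c*v,z] for u,v in((hx,hy),(hx,-hy),(-hx,-hy),(-hx,hy))]
    q=np.array([(proj(im,p)-[a,b]+.5)*f for p in pts]).round().astype(int);cv2.polylines(px,[q],True,col,1);print(q.tolist())
sq(473,246.5,7.9,44,44,8,(0,255,0));sq(473,246.5,7.9,30,30,8,(0,255,0))
p=get_obs()["ee_pos"];sq(p[0],p[1],7.9,24,20,p[2]-11.2+36,(255,255,0))
cv2.imwrite("pics/j.png",px)
```

```text
[[535, 436], [298, 453], [247, 321], [472, 306]]
[[488, 417], [327, 429], [291, 339], [446, 328]]
[[472, 263], [363, 270], [332, 201], [438, 194]]
```

View pics/j.png

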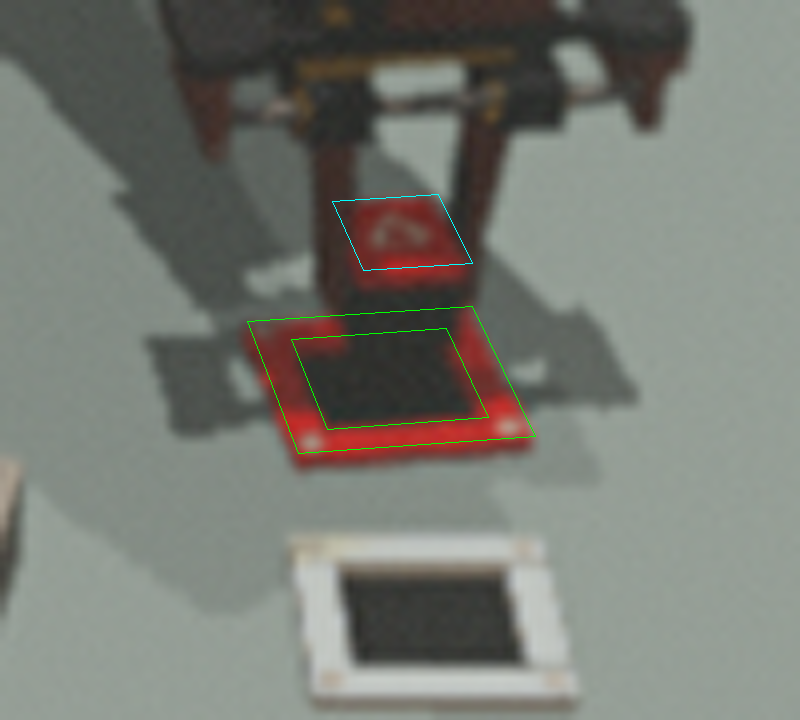

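The overlay shows the drawn frame (green) lying on the red frame and the switch outline (cyan) on its red top. Aligned within a couple of mm, so I'll lower it.

```bash
python3 -m crank '[[[1,-0.1,-0.1],[0,0,0],3.5],[[1,0,0],[0,0,0],3.5],[[0.7,0,0],[0,0,0],3.5],[[0,0,0],[0,0,0],3.5],[[0,0,0],[0,0,0],3.5]]'
```

```text
t: 23.2
ee_pos: [472.7, 246.7, 20.1]
orientation: [1.108, 1.271, -1.108]
ft_force: [0.1, 0.1, -2.1]
width: 39.7
```

```bash
python3 -m crank '[[[0.4,0,0],[0,0,0],3.5],[[0.3,0,0],[0,0,0],3.5],[[0.1,0,0],[0,0,0],3.5],[[0,0,0],[0,0,0],3.5],[[0,0,0],[0,0,0],3.5]]'
```

```text
t: 23.82
ee_pos: [472.7, 246.7, 12.3]
orientation: [1.108, 1.271, -1.108]
ft_force: [-0.9, -0.2, 0.3]
width: 39.9
```

```bash
python3 -m crank '[[[0.1,0,0],[0,0,0],3.5],[[0,0,0],[0,0,0],3.5],[[0,0,0],[0,0,0],3.5]]'
```

```text
t: 24.2
ee_pos: [472.7, 246.7, 11.2]
orientation: [1.108, 1.271, -1.108]
ft_force: [-0.7, 0.7, 0.4]
width: 39.7
```

```bash
python3 -m crank '[[[0,0,0],[0,0,0],6.5],[[0,0,0],[0,0,0],6.5],[[0,0,0],[0,0,0],6.5],[[0,0,0],[0,0,0],6.5],[[-1,0,0],[0,0,0],6.5]]'
python3 -m crank '[[[-3,0,0],[0,0,0],8.78],[[-3,0,0],[0,0,0],8.78],[[-3,0,0],[0,0,0],8.78],[[-3,0,0],[0,0,0],8.78],[[0,0,0],[0,0,0],8.78]]'
python3 -m crank '[[[0,0,0],[9.6,0,0],8.78],[[0,0,0],[9.6,0,0],8.78],[[0,0,0],[0,0,0],8.78]]'
python3 -c "
from h import *
snap('k',(130,170,220,250),(300,140,400,230),8)
plan(450.1,-234.9,141,-101.3)"
```

```text
t: 24.82
ee_pos: [472.1, 246.4, 21.0]
orientation: [1.107, 1.271, -1.109]
ft_force: [-1.4, 0.2, -0.9]
width: 65.1
t: 25.45
ee_pos: [474.2, 247.4, 143.9]
orientation: [1.112, 1.269, -1.104]
ft_force: [0.4, 0.7, -0.3]
width: 88.1
t: 25.82
ee_pos: [472.1, 246.4, 140.5]
orientation: [1.352, 1.11, -1.354]
ft_force: [-0.2, 1.4, -0.8]
width: 88.0
t 25.93 p [472.3 246.5 140.6] xax [-0.001 -0.    -1.   ] jaw deg -101.17 w 87.9 F [-0.1 -0.3  0.8]
shift cm [-1.000e-02  7.150e+00  4.766e+01]
turn deg [0.13 0.04 0.05]
```

View pics/k_scene.png

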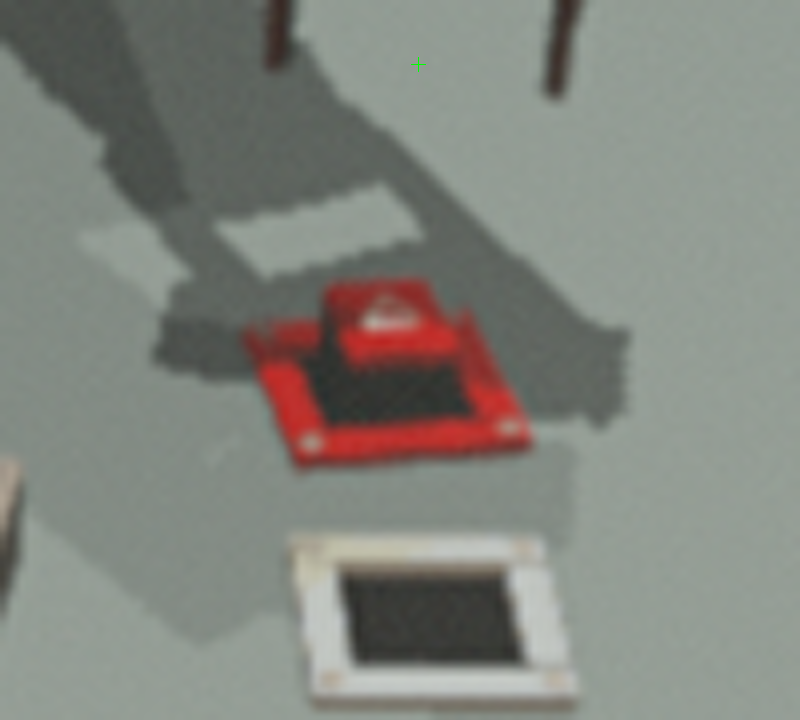

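The switch sits squarely in the red frame with its red face up at crop (390,320). Now back to the black gauge.

```bash
python3 -m crank '[[[0,0.7,4.6],[0.1,0,0],8.78],[[0,0.7,4.8],[0,0,0],8.78],[[0,0.7,4.8],[0,0,0],8.78],[[0,0.7,4.8],[0,0,0],8.78],[[0,0.7,4.8],[0,0,0],8.78]]'
python3 -m crank '[[[0,0.7,4.8],[0,0,0],8.78],[[0,0.7,4.8],[0,0,0],8.78],[[0,0.7,4.8],[0,0,0],8.78],[[0,0.75,4.8],[0,0,0],8.78],[[0,0.8,4.6],[0,0,0],8.78]]'
python3 -m crank '[[[0,0,0],[0,0,0],8.78],[[0,0,0],[0,0,0],8.78]]'
python3 -c "
from h import *
plan(450.1,-234.9,51.7,-101.3)
snap('l',(130,190,200,240),(130,120,240,210),7)"
```

```text
t: 26.55
ee_pos: [459.4, 5.0, 141.1]
orientation: [1.353, 1.109, -1.353]
ft_force: [1.2, -1.2, -0.4]
width: 87.8
t: 27.18
ee_pos: [447.8, -235.7, 141.0]
orientation: [1.353, 1.109, -1.353]
ft_force: [0.4, -0.3, 0.1]
width: 87.8
t: 27.42
ee_pos: [447.6, -233.4, 140.8]
orientation: [1.355, 1.11, -1.355]
ft_force: [-0.9, 0.2, -1.0]
width: 87.6
t 27.43 p [ 447.6 -233.4  140.8] xax [-0.001  0.001 -1.   ] jaw deg -101.43 w 87.6 F [-0.9  0.2 -1. ]
shift cm [8.91 0.28 0.1 ]
turn deg [-0.13 -0.03  0.07]
```

View pics/l_top.png

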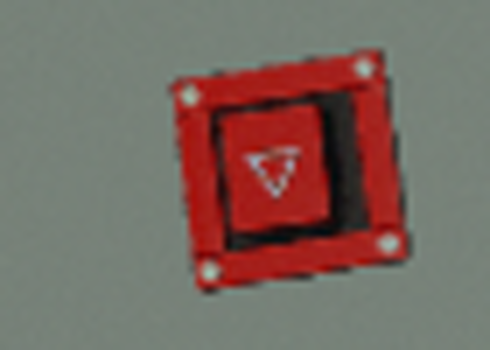

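The top view shows the switch within the opening, and the offset to the left is height parallax. Picking up the black gauge.

```bash
python3 - <<'E'
from h import *
t=get_image("top");print(ray(t,(130+274/7-.5,190+168/7-.5),36))
c=np.mean([(190,96),(363,68),(389,243),(209,271)],0);print(ray(t,(130+c[0]/7-.5,190+c[1]/7-.5),9))
E
python3 -m crank '[[[2.5,0.25,0.1],[0,0,0],8.78],[[2.5,0,0],[0,0,0],8.78],[[2.5,0,0],[0,0,0],8.78],[[1.4,0,0],[0,0,0],8.78],[[0,0,0],[0,0,0],8.78]]'
python3 -m crank '[[[0,0,0],[0,0,0],5],[[0,0,0],[0,0,0],5],[[0,0,0],[0,0,0],5],[[0,0,0],[0,0,0],5],[[0,0,0],[0,0,0],5]]'
python3 -m crank '[[[0,0,0],[0,0,0],5],[[0,0,0],[0,0,0],5]]'
```

```text
[470.11973753 247.31449118  36.        ]
[471.51636789 247.33444991   9.        ]
t: 28.2
ee_pos: [450.0, -234.6, 51.5]
orientation: [1.354, 1.11, -1.355]
ft_force: [0.6, -0.0, 0.9]
width: 88.1
t: 28.82
ee_pos: [450.7, -235.7, 52.6]
orientation: [1.355, 1.107, -1.355]
ft_force: [-1.8, 0.7, 5.9]
width: 55.8
t: 29.08
ee_pos: [450.7, -235.7, 52.6]
orientation: [1.355, 1.107, -1.355]
ft_force: [-0.8, 0.6, 4.9]
width: 55.6
```

```bash
python3 -m crank '[[[-1.5,0,0],[0,0,0],5],[[-2.5,0,0],[0,0,0],5],[[-2.5,0,0],[0,0,0],5],[[-2.5,0,0],[0,0,0],5],[[0,0,0],[0,0,0],5]]'
python3 -m crank '[[[0,0,0],[0,0,0],5]]'
python3 -c "
from h import *
plan(604,62.3,141,-101.3)"
```

```text
t: 29.7
ee_pos: [451.5, -236.1, 144.2]
orientation: [1.356, 1.104, -1.353]
ft_force: [0.7, -0.0, -1.6]
width: 55.3
t: 29.82
ee_pos: [449.9, -235.2, 141.7]
orientation: [1.355, 1.108, -1.356]
ft_force: [-0.0, 0.0, -1.2]
width: 55.5
t 29.82 p [ 449.9 -235.2  141.7] xax [-0.001  0.    -1.   ] jaw deg -101.47 w 55.5 F [-0.   0.  -1.2]
shift cm [  0.07   9.18 -32.22]
turn deg [-0.17 -0.01  0.04]
```

```bash
python3 -m crank '[[[0,0.7,-2.4],[0,0,0],5.0],[[0,1.2,-4.2],[0,0,0],5.0],[[0,1.2,-4.2],[0,0,0],5.0],[[0,1.2,-4.2],[0,0,0],5.0],[[0,1.2,-4.2],[0,0,0],5.0]]'
python3 -m crank '[[[0,1.2,-4.2],[0,0,0],5.0],[[0,1.2,-4.2],[0,0,0],5.0],[[0,0.8,-2.8],[0,0,0],5.0],[[0,0.5,-1.8],[0,0,0],5.0],[[0,0,0],[0,0,0],5.0]]'
python3 -m crank '[[[0,0,0],[0,0,0],5],[[0,0,0],[0,0,0],5]]'
python3 -c "
from h import *
plan(604,62.3,58,-101.3)
snap('m',(210,110,310,200),(220,140,320,230),7)"
```

```text
t: 30.45
ee_pos: [542.1, -56.8, 140.7]
orientation: [1.354, 1.11, -1.357]
ft_force: [0.6, -0.9, -1.0]
width: 55.6
t: 31.08
ee_pos: [604.3, 62.4, 141.2]
orientation: [1.353, 1.109, -1.355]
ft_force: [0.3, -0.5, -1.4]
width: 55.7
t: 31.32
ee_pos: [604.1, 60.7, 142.1]
orientation: [1.356, 1.107, -1.357]
ft_force: [0.1, -0.1, -1.3]
width: 55.5
t 31.32 p [604.1  60.7 142.1] xax [-0.001 -0.    -1.   ] jaw deg -101.54 w 55.5 F [ 0.1 -0.1 -1.3]
shift cm [ 8.41 -0.03 -0.15]
turn deg [-0.24  0.02  0.03]
```

View pics/m_scene.png

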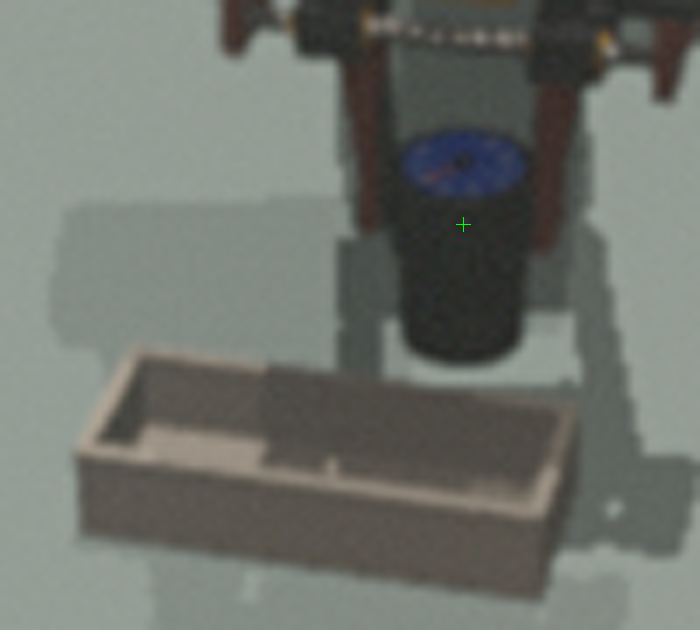

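The black gauge hangs upright above its end of the empty caddy. I'll lower it in two stages.

```bash
python3 -m crank '[[[2,0,-0.15],[0,0,0],5],[[2.5,0,0],[0,0,0],5],[[2.5,0,0],[0,0,0],5],[[1.2,0,0],[0,0,0],5],[[0,0,0],[0,0,0],5]]'
python3 -m crank '[[[0,0,0],[0,0,0],5],[[0,0,0],[0,0,0],5]]'
```

```text
t: 32.05
ee_pos: [604.0, 63.2, 58.8]
orientation: [1.354, 1.109, -1.357]
ft_force: [1.0, -0.1, -1.7]
width: 55.7
t: 32.3
ee_pos: [605.6, 63.3, 61.1]
orientation: [1.356, 1.107, -1.354]
ft_force: [-1.2, -0.2, -1.7]
width: 55.4
```

```bash
python3 -m crank '[[[0.3,0.1,0.05],[0,0,0],5],[[0.2,0,0],[0,0,0],5],[[0,0,0],[0,0,0],5],[[0,0,0],[0,0,0],5]]'
```

```text
t: 32.8
ee_pos: [605.8, 62.6, 55.2]
orientation: [1.355, 1.108, -1.355]
ft_force: [0.1, -0.1, -1.0]
width: 55.8
```

```bash
python3 -m crank '[[[0,-0.2,0],[0,0,0],5],[[0.1,0,0],[0,0,0],5],[[0,0,0],[0,0,0],5],[[0,0,0],[0,0,0],5]]'
```

```text
t: 33.3
ee_pos: [603.7, 63.0, 54.7]
orientation: [1.355, 1.108, -1.355]
ft_force: [-1.9, 0.4, 6.3]
width: 55.4
```

Contact at the expected height. I'll release, rise, and go to the silver gauge.

```bash
python3 -m crank '[[[0,0,0],[0,0,0],8.78],[[0,0,0],[0,0,0],8.78],[[0,0,0],[0,0,0],8.78],[[0,0,0],[0,0,0],8.78],[[-1,0,0],[0,0,0],8.78]]'
python3 -m crank '[[[-2,0,0],[0,0,0],8.78],[[-3,0,0],[0,0,0],8.78],[[-3,0,0],[0,0,0],8.78],[[0,0,0],[0,0,0],8.78],[[0,0,0],[0,0,0],8.78]]'
python3 -c "
from h import *
plan(634.7,-262.9,143,-101.3)"
```

```text
t: 33.92
ee_pos: [603.2, 62.9, 63.8]
orientation: [1.354, 1.109, -1.357]
ft_force: [-0.3, 0.5, 1.2]
width: 87.9
t: 34.55
ee_pos: [603.6, 63.0, 144.4]
orientation: [1.355, 1.108, -1.355]
ft_force: [-0.4, -0.1, -0.7]
width: 87.6
t 34.55 p [603.6  63.  144.4] xax [ 0.  0. -1.] jaw deg -101.47 w 87.6 F [-0.4 -0.1 -0.7]
shift cm [ 0.14  9.53 31.32]
turn deg [-0.17 -0.01 -0.02]
```

```bash
python3 -m crank '[[[0,1.3,4.4],[0,0,0],8.78],[[0,1.3,4.4],[0,0,0],8.78],[[0,1.3,4.4],[0,0,0],8.78],[[0,1.3,4.4],[0,0,0],8.78],[[0,1.3,4.4],[0,0,0],8.78]]'
python3 -m crank '[[[0,1.3,4.3],[0,0,0],8.78],[[0,1.1,3.0],[0,0,0],8.78],[[0,0.6,2.0],[0,0,0],8.78],[[0,0,0],[0,0,0],8.78],[[0,0,0],[0,0,0],8.78]]'
python3 -m crank '[[[0,0,0],[0,0,0],8.78]]'
python3 -c "
from h import *
plan(634.7,-262.9,51.2,-101.3)"
```

```text
t: 35.17
ee_pos: [622.9, -166.8, 142.7]
orientation: [1.354, 1.11, -1.357]
ft_force: [0.9, -1.0, 0.6]
width: 88.0
t: 35.8
ee_pos: [634.3, -261.5, 143.6]
orientation: [1.355, 1.109, -1.355]
ft_force: [0.4, -0.1, -0.4]
width: 87.8
t: 35.92
ee_pos: [634.6, -261.3, 144.1]
orientation: [1.354, 1.109, -1.354]
ft_force: [0.6, -0.1, -0.1]
width: 87.7
t 35.92 p [ 634.6 -261.3  144.1] xax [-0.  0. -1.] jaw deg -101.39 w 87.7 F [ 0.6 -0.1 -0.1]
shift cm [9.29 0.04 0.16]
turn deg [-0.09 -0.02  0.03]
```

```bash
python3 -m crank '[[[2.5,0,0.1],[0,0,0],8.78],[[2.5,0,0],[0,0,0],8.78],[[2.5,0,0],[0,0,0],8.78],[[1.6,0,0],[0,0,0],8.78],[[0,0,0],[0,0,0],8.78]]'
python3 -m crank '[[[0,0,0],[0,0,0],8.78],[[0,0,0],[0,0,0],8.78]]'
python3 -m crank '[[[0,0,0],[0,0,0],5],[[0,0,0],[0,0,0],5],[[0,0,0],[0,0,0],5],[[0,0,0],[0,0,0],5],[[0,0,0],[0,0,0],5]]'
python3 -m crank '[[[0,0,0],[0,0,0],5],[[0,0,0],[0,0,0],5]]'
```

```text
t: 36.55
ee_pos: [633.8, -262.8, 52.1]
orientation: [1.354, 1.11, -1.356]
ft_force: [0.1, 0.2, 1.0]
width: 87.8
t: 36.8
ee_pos: [635.2, -263.9, 54.3]
orientation: [1.356, 1.106, -1.354]
ft_force: [-0.3, 0.4, 0.0]
width: 87.9
t: 37.42
ee_pos: [634.5, -263.7, 53.2]
orientation: [1.355, 1.108, -1.355]
ft_force: [-0.1, -0.6, 0.7]
width: 55.5
t: 37.67
ee_pos: [634.5, -263.7, 53.2]
orientation: [1.355, 1.108, -1.355]
ft_force: [-0.8, 0.8, 1.3]
width: 55.5
```

```bash
python3 -m crank '[[[-1.5,0,0],[0,0,0],5],[[-2.5,0,0],[0,0,0],5],[[-2.5,0,0],[0,0,0],5],[[-2.5,0,0],[0,0,0],5],[[0,0,0],[0,0,0],5]]'
python3 -m crank '[[[0,0,0],[0,0,0],5],[[0,0,0],[0,0,0],5]]'
python3 -c "
from h import *
plan(582,-42.5,141,-101.3)"
```

```text
t: 38.3
ee_pos: [635.9, -264.3, 146.0]
orientation: [1.356, 1.103, -1.352]
ft_force: [0.3, -0.5, -1.5]
width: 55.8
t: 38.55
ee_pos: [633.7, -263.3, 141.8]
orientation: [1.355, 1.11, -1.356]
ft_force: [-1.0, 0.1, -2.1]
width: 55.5
t 38.55 p [ 633.7 -263.3  141.8] xax [-0.002  0.001 -1.   ] jaw deg -101.47 w 55.5 F [-1.   0.1 -2.1]
shift cm [  0.11  -9.45 -20.61]
turn deg [-0.17 -0.03  0.13]
```

```bash
python3 -m crank '[[[0,-1.1,-2.4],[0,0,0],5.0],[[0,-1.8,-4.0],[0,0,0],5.0],[[0,-1.8,-4.0],[0,0,0],5.0],[[0,-1.8,-4.0],[0,0,0],5.0],[[0,-1.8,-3.9],[0,0,0],5.0]]'
python3 -m crank '[[[0,-1.15,-2.4],[0,0,0],5.0],[[0,0,0],[0,0,0],5.0],[[0,0,0],[0,0,0],5.0],[[0,0,0],[0,0,0],5.0]]'
python3 -c "
from h import *
plan(582,-42.5,60,-101.3)
snap('n',(210,110,310,200),(220,140,320,230),7)"
```

```text
t: 39.17
ee_pos: [588.1, -65.3, 142.6]
orientation: [1.354, 1.109, -1.356]
ft_force: [0.7, -0.1, -2.4]
width: 56.1
t: 39.67
ee_pos: [583.1, -42.7, 143.1]
orientation: [1.356, 1.107, -1.356]
ft_force: [-0.1, -0.4, -1.5]
width: 55.7
t 39.67 p [583.1 -42.7 143.1] xax [-0. -0. -1.] jaw deg -101.52 w 55.7 F [-0.1 -0.4 -1.5]
shift cm [ 8.31 -0.11  0.01]
turn deg [-0.22  0.   -0.  ]
```

View pics/n_scene.png

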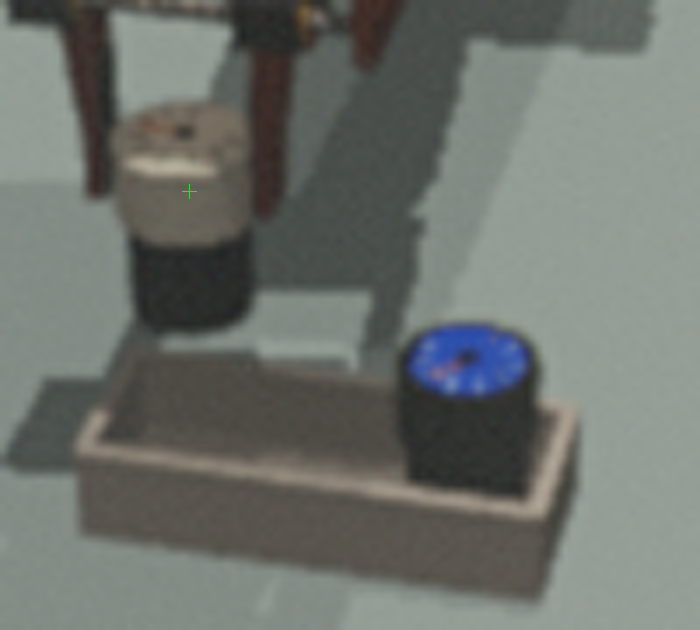

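The black gauge stands in its end of the caddy and the silver one hangs upright above the other end. Lowering it.

```bash
python3 -m crank '[[[2,-0.1,0],[0,0,0],5],[[2.5,0,0],[0,0,0],5],[[2.5,0,0],[0,0,0],5],[[1.2,0,0],[0,0,0],5],[[0,0,0],[0,0,0],5]]'
python3 -m crank '[[[0,0,0],[0,0,0],5],[[0,0,0],[0,0,0],5]]'
```

```text
t: 40.4
ee_pos: [581.6, -42.1, 60.5]
orientation: [1.355, 1.109, -1.357]
ft_force: [0.5, -0.2, -1.2]
width: 55.3
t: 40.65
ee_pos: [582.7, -41.9, 62.1]
orientation: [1.356, 1.107, -1.354]
ft_force: [-0.1, 0.2, -1.2]
width: 55.7
```

```bash
python3 -m crank '[[[0.35,0,0],[0,0,0],5],[[0.15,0,0],[0,0,0],5],[[0.1,0,0],[0,0,0],5],[[0,0,0],[0,0,0],5],[[0,0,0],[0,0,0],5]]'
```

```text
t: 41.28
ee_pos: [582.1, -41.8, 55.2]
orientation: [1.355, 1.108, -1.355]
ft_force: [0.8, -0.5, -0.4]
width: 55.4
```

```bash
python3 -m crank '[[[0.05,0,0],[0,0,0],5],[[0,0,0],[0,0,0],5],[[0,0,0],[0,0,0],5]]'
```

```text
t: 41.65
ee_pos: [582.2, -41.8, 55.2]
orientation: [1.355, 1.108, -1.355]
ft_force: [-1.8, 0.4, 5.2]
width: 55.5
```

```bash
python3 -m crank '[[[0,0,0],[0,0,0],8.78],[[0,0,0],[0,0,0],8.78],[[0,0,0],[0,0,0],8.78],[[0,0,0],[0,0,0],8.78],[[-1,0,0],[0,0,0],8.78]]'
python3 -m crank '[[[-2,0,0],[0,0,0],8.78],[[-3,0,0],[0,0,0],8.78],[[-3,0,0],[0,0,0],8.78],[[-3,0,0],[0,0,0],8.78],[[0,0,3],[0,0,0],8.78]]'
python3 -m crank '[[[0,0,5],[0,0,0],8.78],[[0,0,5],[0,0,0],8.78],[[0,0,5],[0,0,0],8.78],[[0,0,5],[0,0,0],8.78],[[0,0,3],[0,0,0],8.78]]'
python3 -m crank '[[[0,0,0],[0,0,0],8.78],[[0,0,0],[0,0,0],8.78],[[0,0,0],[0,0,0],8.78],[[0,0,0],[0,0,0],8.78]]'
python3 - <<'E'
from h import *
snap('p',(150,130,300,240),(220,150,380,230),5)
E
```

```text
t: 42.28
ee_pos: [581.4, -41.8, 64.3]
orientation: [1.354, 1.109, -1.357]
ft_force: [-0.3, -0.3, 0.2]
width: 87.7
t: 42.9
ee_pos: [578.5, -70.6, 179.2]
orientation: [1.357, 1.104, -1.348]
ft_force: [-0.0, -0.8, 0.2]
width: 88.2
t: 43.52
ee_pos: [530.0, -299.0, 176.5]
orientation: [1.356, 1.105, -1.355]
ft_force: [0.4, 0.1, 0.1]
width: 87.9
t: 44.02
ee_pos: [530.7, -295.6, 174.8]
orientation: [1.354, 1.109, -1.354]
ft_force: [0.2, 0.2, -0.3]
width: 87.7
```

View pics/p_top.png

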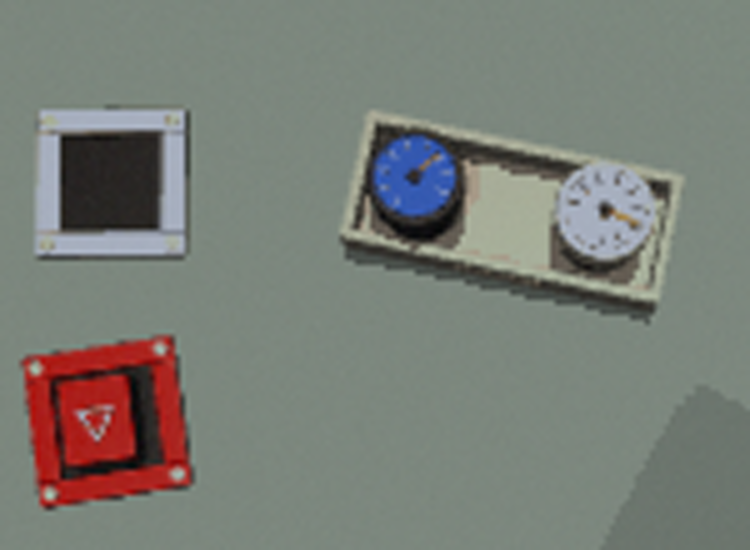

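View pics/p_scene.png

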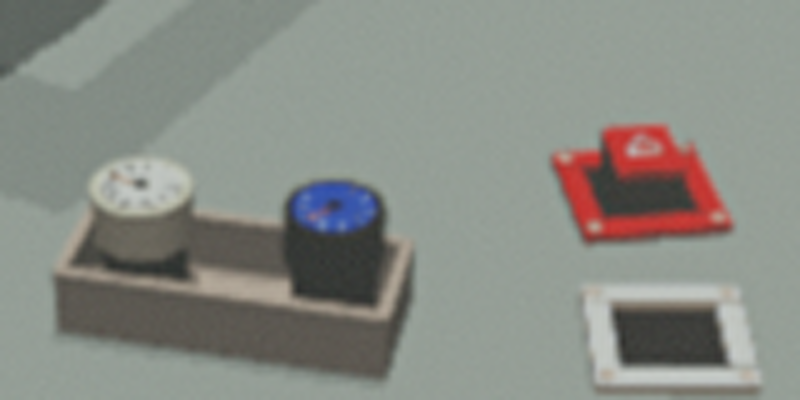

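Gauge hubs in the top view: black started at (233.7,165.0) and is now at (232.8,165.6); silver started at (271.5,172.1) and is now at (271.0,172.0). Both are within about 3 mm of where they started. The switch is seated and the arm is clear, so I'm handing in.

```bash
python3 -c "
from workcell import *
print(close_job())"
```

```text
the job is handed in; nothing more can be done
None
```

The job is handed in, at about 44 s of the 144 s allowed; the interface gives no verdict, so the result is unconfirmed.

- **What I did:** I moved the silver gauge to the cork pad and the black gauge to the blue pad. I then lowered the hazard switch, red face up, into the red socket, stood both gauges back in the caddy, and parked the arm clear of everything.
- **On the pads:** Both gauges stood upright, each about 2 mm or less from its pad's middle. That was before I took the switch.
- **Switch:** It stands in the opening about 1.5 mm from the middle. The gripper let go at the height expected for fully down.
- **Gauges in the caddy:** Both are upright. Their dial centres are within about 1 pixel (3 mm) of where they were at the start.
- **Battery and carton:** The gripper did not go near either one. I did not measure their positions again at the end.
- **Disagreement:** The two cameras differed by about 2–9 mm in x at the start. About half of that came from visible side faces in the scene view. I used a compromise of +2 mm on the top-camera values, and the later checks agreed with it to about 2–3 mm.

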